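# Seat the clamp nut in an easel crosspiece

### The arm

A 6-joint arm with a two-finger parallel gripper is mounted at the origin on the work surface. World frame = base frame: x ahead of the robot, y to its left, z up, the work surface at z = 0. Lengths are in m, angles in rad, forces in N, time in s.
With the tool pointing down it reaches from about 0.375 to 0.9 m from the base axis. Payload 3.1 kg.
Tool frame: the origin (TCP) lies midway between the tips of the shut fingers; the grasp point (between the pads) lies 19 mm behind it; z points along the fingers, x is the direction in which the jaws open and shut, and the axes are right-handed (so a half turn about z gives the same grasp; the last joint's range is limited). The gripper opens to 85 mm and grips with 20 to 120 N. Pads are 22 mm wide; open, the fingers measure 114 mm over their backs; the gripper's body (76 mm by 85 mm) begins 54 mm behind the grasp point. The pads swing forward as they close: fully open they stand 13 mm farther back than shut.
Start: joints at [-1.363, 0.527, 1.433, -0, 1.181, -0.178], TCP at [0.236, -0.579, 0.231] pointing down, gripper open.
Joint ranges: [-3.08, 3.08], [-0.75, 2.2], [0.22, 2.44], [-1.43, 4.57], [0, 2.65], [-2.85, 2.85]. Speed limits (rad/s): [2.79, 2.79, 3.14, 3.14, 3.14, 3.14].

### API

Orientations are given as a unit quaternion [x, y, z, w].
In Python, from station import * gives the robot as it stands.
- The arm moves only by the tool servo_tool, never from a script. Its argument "targets" is a list of rows, each a list of 6 numbers: the shift along the tool's x, y, z in mm, then the turn, a rotation vector about the tool's x, y, z in degrees. A call has 1 to 10 rows; each row is the pose to reach, as a shift and turn from the pose commanded when the call began, along the tool's axes at that moment; what a row does not reach only later rows make up. A row lasts 1/8 s, in which the tool goes at most 62.5 mm and 10.7 degrees, less where a joint would pass 70% of its speed; a pose out of reach is approached as far as the arm can. A call with a gripper value outside its range is refused whole. "gripper" is the finger opening in mm, from 0 to 85.4, set as the call begins (left out, the last holds). The fingers move at their own pace and stop on an object; "newtons" is the grip in N (left out, the last holds). Time passes only in rows, so rows that repeat a pose let the fingers close. It gives the time, the measured TCP pose, the force and the opening at its end, in the units of the state.
- sense(): the state, without advancing time (a new reading comes with each control period).
- snapshot(name): name is "side" or "top" or "wrist"; returns a dict with "color" (480x640x3 uint8, red, green, blue), "vfov" (degrees; the focal length in pixels is half the picture's height over the tangent of half this angle, whatever the lens; pixels are square), "cx", "cy" (the principal point, pixels), "R" (3x3) and "t" (3): a world point X has camera coordinates R X + t. Camera axes: x right, y down, z forward; pixel columns grow to the right and rows downward; lengths in m; the calibration is good to about 2 mm. A picture is of the moment at which its call begins. There is no depth.
- sign_off(): hands the job in, once; it reports no verdict.
The state is a dict: "t": time; "q": joint angles; "qd": joint speeds; "tau": joint torques, N m; "tcp_pos": TCP position; "tool_rot": TCP orientation; "force": force on the tool from outside, world axes, zero at the start; "ft_torque": the same for the moment, N m; "finger_gap": opening from 0.0 (shut) to 1.0 (fully open).
Only numpy, scipy, OpenCV 4.12 (cv2) and the standard library are available. Lean on these libraries where they do the work, as an engineer would, in place of code of your own. Each camera call takes 0.05 s, during which the arm holds its last target. There are 200 camera calls.

### The job

Fit the loose brass nut into its pocket in the aluminium strip of the easel crosspiece: without lifting it off the wood, slide it gently across until it drops into the pocket by itself, then press it gently down on its rubber pad until it goes no further, and let go. Leave the other things on the table where they are.

Things in the scene. Friction and masses are not known exactly. Their poses are not given: they have to be found in the camera images.
- crosspiece: Wooden easel crosspiece lying flat, screwed to the table, 200 mm (its x) by 380 mm (its y), 25 mm thick. Origin: centre of its underside; x points across it towards the fence, y along the fence, z up. Its smooth top face is at z = 25 mm. A dark wooden fence and, flush with the top face, an aluminium strip run along it.
- fence (a point): Middle of the fence's lower edge: a fixed dark batten 8 mm tall, 22 mm wide, along the whole crosspiece. Its guiding face looks to the crosspiece's -x and is the plane x = 48.5 mm; this point lies on it at y = 0, level with the top face. A nut slid in touch with the fence passes right over the pocket.
- strip_mid (a point): Mid-range (crosspiece x 30, y -30 mm, top face) of the one round pocket, 39.5 mm wide, in the clamped strip. The pocket's x is 30 mm; its y is NOT measured, anywhere from -90 to 30 mm: feel or see it. Its floor is a black rubber pad 6 mm down; above about 7 N of down push the pad sinks up to 4.5 mm to a hard stop and stays down (6, then 1.5 mm of the nut stands proud).
- nut_center (a point): Centre (half-way up, z its axis) of the loose round brass nut, 36 mm across, 12 mm thick, about 100 g, flat on the crosspiece at x -70 to -25, y 85 to 145 mm: it must go to +x (fence), then -y (pocket). It slides under 0.2 to 2 N. Once dropped, a further side push jams it on the pocket's hard wall; over 30 N on it, sideways or down, is too rough.
- washer: Bystander: steel washer, 32 mm across, 5 mm thick, loose on the crosspiece near its -x, -y corner; origin at the centre of its underside.
- eraser: Bystander: white eraser, 22 x 45 x 14 mm, loose on the crosspiece near the middle of its -x edge; origin at the centre of its underside.
- glue: Bystander: white glue bottle with black cap, 68 mm across, 170 mm tall, standing to the robot's right; origin at the centre of its underside.
- brushpot: Bystander: white pot of brushes, 108 mm across, brushes up to about 290 mm high, to the robot's right; origin at the centre of its underside.
- palette: Bystander: round white palette plate, 160 mm across, 18 mm high, to the robot's left; origin at the centre of its underside.
- paintjar: Bystander: paint jar with blue label, 64 mm across, 70 mm tall, to the robot's left; origin at the centre of its underside.
- tube: Bystander: green paint tube, about 125 mm long and 28 mm thick, lying beyond the crosspiece near the far edge of the table; origin under its middle.

How it is judged:
By the outcome, as a careful person would: the job done as asked, in the order asked, and still so for the second after the job is handed in, with the robot touching nothing.
It also fails if it takes over 58 s, if anything falls off the work surface, if the arm or the gripper's body presses on something with over 40 N, if the wrist force passes 120 N, or if a joint passes its speed limit or range.

## Working session

There is one attempt and no reset: what is moved stays moved. The work goes in short steps, Python scripts to look and compute and a tool call to move; the robot and the scene stay as the last step left them, time stands still between calls to the robot, and variables do not carry over. Pictures are saved under pics/ and viewed, about 8 in all and at most 12, crops included, and the job is handed in when it is done.

Besides the shell and the picture viewer there is one more tool, called after "Call:" as a command line: name --pt "numbers of a row" for each row, then --argument value for the rest. servo_tool: Moves the arm, as the interface text tells. Its arguments: {"type":"object","properties":{"targets":{"type":"array","items":{"type":"array","items":{"type":"number"}}},"gripper":{"type":"number"},"newtons":{"type":"number"}},"required":["targets"]}

```bash
mkdir -p pics; ls; python3 - <<'E'
from station import *
import cv2,numpy as np
s=sense();print({k:np.round(v,3) for k,v in s.items()})
for n in ("top","side"):
    d=snapshot(n);cv2.imwrite(f"pics/{n}0.png",d["color"][:,:,::-1])
    print(n,d["vfov"],d["cx"],d["cy"],np.round(d["R"],3).tolist(),np.round(d["t"],3), np.round(-d["R"].T@d["t"],3))
E
```

```text
pics
{'t': np.float64(0.0), 'q': array([-1.363,  0.528,  1.434,  0.   ,  1.181, -0.179]), 'qd': array([-0.   , -0.   ,  0.001,  0.001,  0.001, -0.001]), 'tau': array([-0.0000e+00, -4.4235e+01, -1.7802e+01, -0.0000e+00,  8.0000e-03,
       -0.0000e+00]), 'tcp_pos': array([ 0.236, -0.578,  0.23 ]), 'tool_rot': array([ 0.83 , -0.558, -0.001, -0.001]), 'force': array([ 0.139, -0.457, -0.363]), 'ft_torque': array([0.029, 0.012, 0.017]), 'finger_gap': np.float64(1.0)}
top 44.747502914230104 327.0971581018842 239.12053225077733 [[0.015, -1.0, 0.002], [-0.995, -0.016, -0.094], [0.094, -0.001, -0.996]] [-0.022  0.588  1.51 ] [ 0.445 -0.012  1.559]
side 48.573281049399924 319.73111040537384 235.62217890289443 [[-0.989, -0.147, 0.003], [-0.086, 0.564, -0.821], [0.119, -0.813, -0.57]] [0.571 0.093 1.261] [0.423 1.056 0.794]
```

View pics/top0.png

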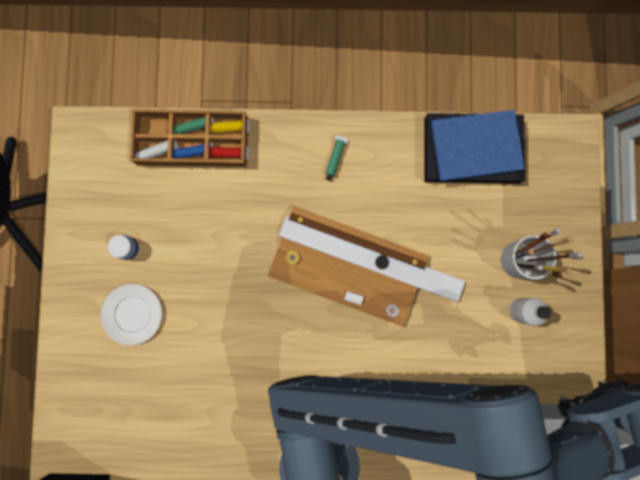

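View pics/side0.png

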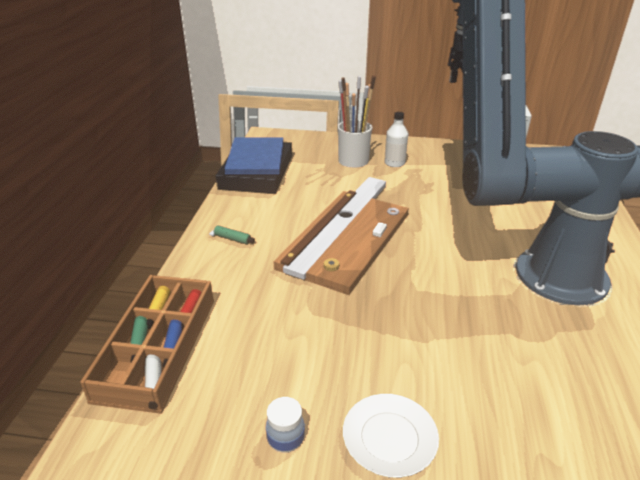

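The top view shows the nut at about (292,257), a dark pocket at (382,262), the eraser at (354,298) and the washer at (392,311). The crosspiece corners are roughly (290,207), (268,275), (408,325) and (430,258). The side view agrees, with the nut at (332,264) and the pocket at (346,214).

```bash
cat > h.py <<'E'
from station import *
import cv2,numpy as np
def ray(d,u,v,z):
    f=240/np.tan(np.radians(d["vfov"]/2)); R=np.array(d["R"]);c=-R.T@d["t"]
    r=R.T@np.array([(u-d["cx"])/f,(v-d["cy"])/f,1.]);return c+r*(z-c[2])/r[2]
def proj(d,X):
    f=240/np.tan(np.radians(d["vfov"]/2)); p=np.array(d["R"])@X+d["t"]
    return np.array([f*p[0]/p[2]+d["cx"],f*p[1]/p[2]+d["cy"]])
E
python3 - <<'E'
from h import *
for n,box in (("top",(255,190,445,340)),("side",(260,170,420,300))):
    d=snapshot(n);im=d["color"][:,:,::-1];x0,y0,x1,y1=box
    hsv=cv2.cvtColor(im[y0:y1,x0:x1].copy(),cv2.COLOR_BGR2HSV);H,S,V=[hsv[...,i].astype(int) for i in range(3)]
    for nm,m,zz in (("pocket",(V<60),.025),("brass",(H>18)&(H<32)&(S>110)&(V>110),.037),("white",(S<50)&(V>150),.025)):
        k,l,st,c=cv2.connectedComponentsWithStats(m.astype(np.uint8))
        for i in range(1,k):
            if st[i,4]>=15: u,v=c[i]+[x0,y0];print(n,nm,st[i].tolist(),np.round([u,v],1),np.round(ray(d,u,v,zz),4))
    cv2.imwrite(f"pics/{n}crop.png",cv2.resize(im[y0:y1,x0:x1],None,fx=4,fy=4,interpolation=cv2.INTER_CUBIC))
E
```

```text
top pocket [122, 66, 11, 12, 99] [381.9 261.7] [ 0.5316 -0.1582  0.025 ]
top brass [43, 27, 5, 5, 23] [300.  219.2] [0.6394 0.0591 0.037 ]
top brass [30, 60, 15, 15, 149] [292.2 257.1] [0.5393 0.0776 0.037 ]
top brass [157, 69, 6, 6, 26] [414.3 261.5] [ 0.5327 -0.2417  0.037 ]
top brass [0, 75, 15, 12, 42] [262.9 271.6] [0.5003 0.1532 0.037 ]
top brass [0, 90, 55, 17, 394] [275.1 288.8] [0.4559 0.1202 0.037 ]
top brass [158, 102, 32, 30, 352] [431.  306.3] [ 0.4171 -0.2853  0.037 ]
top brass [0, 105, 6, 11, 28] [256.7 300.6] [0.4247 0.1672 0.037 ]
top brass [5, 110, 12, 11, 49] [265.2 305.9] [0.4115 0.1448 0.037 ]
top brass [75, 114, 14, 11, 52] [335. 307.] [ 0.4115 -0.0362  0.037 ]
top brass [0, 120, 28, 10, 140] [268.2 314.5] [0.3894 0.1365 0.037 ]
top brass [131, 144, 10, 5, 20] [390.  336.4] [ 0.3383 -0.1792  0.037 ]
top white [24, 26, 166, 81, 3121] [363.5 256.9] [ 0.5434 -0.1095  0.025 ]
top white [90, 102, 18, 13, 158] [353.5 297.7] [ 0.436  -0.0845  0.025 ]
top white [131, 115, 13, 12, 92] [392.1 310.6] [ 0.404  -0.1857  0.025 ]
side brass [64, 89, 15, 12, 118] [331.  264.4] [0.5382 0.0888 0.037 ]
side white [23, 7, 103, 102, 2042] [333.2 228.5] [ 0.5541 -0.0772  0.025 ]
side white [128, 38, 11, 7, 56] [392.7 210.9] [ 0.4048 -0.1867  0.025 ]
side white [113, 53, 14, 14, 124] [378.9 229.2] [ 0.4368 -0.0919  0.025 ]
```

View pics/topcrop.png

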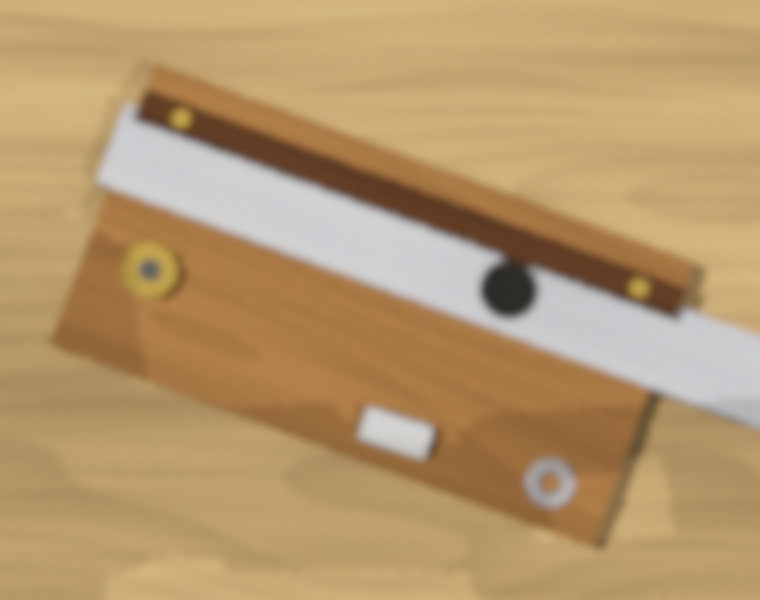

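The crop shows the nut as a ring with a small centre hole. The pocket is clear and next to the fence. Next I fit the crosspiece frame.

```bash
cat >> h.py <<'E'
def frame(y):  # yaw of crosspiece x
    return np.array([[np.cos(y),-np.sin(y)],[np.sin(y),np.cos(y)]])
E
python3 - <<'E'
from h import *
d=snapshot("top");g=lambda u,v,z=.025:ray(d,255+u/4-.4,190+v/4-.4,z)[:2]
C=[g(150,65),g(52,342),g(602,547),g(700,268)];print(np.round(C,4))
print([round(np.linalg.norm(C[i]-C[(i+1)%4])*1e3,1) for i in range(4)])
A,B=g(137,118),g(680,318);e=A-B;print("fence len",np.linalg.norm(e))
ey=(C[0]+C[1]-C[2]-C[3]);yaw=np.arctan2(-ey[0],ey[1]);print("yaw",np.degrees(yaw),"fence",np.degrees(np.arctan2(-e[0],e[1])))
screws=[ray(d,300.0,219.2,.033)[:2],ray(d,414.3,261.5,.033)[:2]];e=screws[0]-screws[1];print("screw",np.degrees(np.arctan2(-e[0],e[1])))
O=np.mean(C,0);R=frame(yaw);print("O",O)
for n,p in (("nut",ray(d,292.2,257.1,.037)[:2]),("pocket",ray(d,381.9,261.7,.025)[:2]),("fA",A),("fB",B),("washer",ray(d,392.1,310.6,.03)[:2]),("eraser",ray(d,353.5,297.7,.039)[:2])):
    print(n,p,np.round(R.T@(p-O)*1e3,1))
E
```

```text
[[ 0.6763  0.0814]
 [ 0.4917  0.1418]
 [ 0.3638 -0.2197]
 [ 0.5469 -0.2838]]
[np.float64(194.3), np.float64(383.5), np.float64(194.0), np.float64(387.4)]
fence len 0.38156872687118804
yaw -19.48626341581677 fence -19.425903274643474
screw -19.52604807634605
O [ 0.51968655 -0.07008529]
nut [0.53925002 0.07752891] [-30.8 145.7]
pocket [ 0.53153844 -0.15815794] [ 40.6 -79.1]
fA [0.6407075  0.08923378] [ 60.9 190.6]
fB [ 0.5138025  -0.27061315] [  61.3 -191. ]
washer [ 0.40422245 -0.18508961] [ -70.5 -146.9]
eraser [ 0.43614878 -0.08377264] [-74.2 -40.8]
```

Call:
servo_tool --pt "-60 -50 -70 0 0 0" --pt "-100 -110 -70 0 0 10" --pt "-140 -170 -70 0 0 20" --pt "-190 -225 -70 0 0 30" --pt "-235 -280 -70 0 0 40" --pt "-280 -330 -70 0 0 41.7" --pt "-320 -385 -70 0 0 41.7" --pt "-361 -433 -70 0 0 41.7" --pt "-361 -433 -70 0 0 41.7" --pt "-361 -433 -70 0 0 41.7" --gripper 0

```text
t: 1.5
tcp_pos: [0.5015, -0.078, 0.3014]
tool_rot: [-0.578, 0.816, 0.0, 0.0]
force: [-0.5, -0.5, -0.9]
finger_gap: -0.006
```

```bash
python3 - <<'E'
from h import *
d=snapshot("wrist");cv2.imwrite("pics/w1.png",d["color"][:,:,::-1]);s=sense()
print(s["t"],s["tcp_pos"],s["tool_rot"],s["q"],s["force"],s["finger_gap"]);print(d["vfov"],-d["R"].T@d["t"],np.round(d["R"],3))
E
```

```text
1.55 [ 0.50226048 -0.07670654  0.30140086] [-5.78616864e-01  8.15598370e-01  4.53395932e-04  1.27213288e-03] [-0.37336665  0.28570573  1.631352    0.00279114  1.22389931  1.53321298] [ 0.73355866  1.24040212 -0.43525896] 0.0016734757585081367
62.152050945869625 [ 0.57379722 -0.10363869  0.44390167] [[-0.33  -0.944 -0.001]
 [-0.901  0.315  0.297]
 [-0.28   0.099 -0.955]]
```

View pics/w1.png

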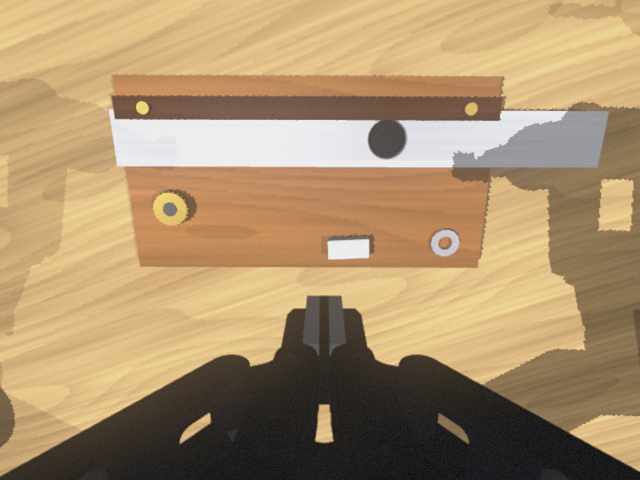

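The wrist view shows the nut at (171,208), the pocket at (387,139), the fence's front edge along row ~119, the eraser at (348,249), the washer at (445,242) and the shut fingertips at (324,297). I'll measure from this closer view.

```bash
python3 - <<'E'
from h import *
d=snapshot("wrist");im=cv2.cvtColor(d["color"],cv2.COLOR_RGB2HSV);H,S,V=[im[...,i].astype(int) for i in range(3)]
def ell(m,box):
    x0,y0,x1,y1=box;k=np.zeros(m.shape,np.uint8);k[y0:y1,x0:x1]=m[y0:y1,x0:x1]
    c=max(cv2.findContours(k,cv2.RETR_EXTERNAL,cv2.CHAIN_APPROX_NONE)[0],key=cv2.contourArea);return cv2.fitEllipse(cv2.convexHull(c)),cv2.boundingRect(c)
en,bn=ell((H>18)&(S>90)&(V>140),(145,183,200,232));ep,bp=ell(V<75,(360,121,415,165));print(en,bn,ep,bp)
g=lambda u,v,z=.025:ray(d,u,v,z)[:2]
A,B=g(113,118.5),g(500,119.5);e=A-B;yaw=np.arctan2(-e[0],e[1])
print("fence len",np.linalg.norm(e),np.degrees(yaw));R=frame(yaw)
O=(A+B)/2-R@[.0485,0];print("O",O)
E=dict(farL=(112,75),farR=(504,77),nearL=(140,266),nearR=(478,266),strip=(300,167))
for n,p in E.items(): print(n,g(*p),np.round(R.T@(g(*p)-O)*1e3,1))
for n,p in (("nut",g(*en[0],.037)),("pocket rim",g(*ep[0])),("pocket floor",g(*ep[0],.019)),("eraser",g(348,249,.039)),("washer",g(445,242,.03))):
    print(n,np.round(p,4),np.round(R.T@(p-O)*1e3,1))
s=sense();print("tip px",proj(d,s["tcp_pos"]))
E
```

```text
Traceback (most recent call last):
cv2.error: OpenCV(4.12.0) /io/opencv/modules/imgproc/src/shapedescr.cpp:361: error: (-201:Incorrect size of input array) There should be at least 5 points to fit the ellipse in function 'fitEllipseNoDirect'
```

```bash
cat > m.py <<'E'
from h import *
d=snapshot("wrist");im=cv2.cvtColor(d["color"],cv2.COLOR_RGB2HSV);H,S,V=[im[...,i].astype(int) for i in range(3)]
print(d["color"][208,160],im[208,160],im[139,387],im[208,220])
def ell(m,box):
    x0,y0,x1,y1=box;k=np.zeros(m.shape,np.uint8);k[y0:y1,x0:x1]=m[y0:y1,x0:x1]
    c=max(cv2.findContours(k,cv2.RETR_EXTERNAL,cv2.CHAIN_APPROX_NONE)[0],key=cv2.contourArea);return cv2.fitEllipse(c),cv2.boundingRect(c)
g=lambda u,v,z=.025:ray(d,u,v,z)[:2]
A,B=g(113,118.5),g(500,119.5);e=A-B;yaw=np.arctan2(-e[0],e[1])
print("fence len",np.linalg.norm(e),np.degrees(yaw));R=frame(yaw)
O=(A+B)/2-R@[.0485,0];print("O",O)
E=dict(farL=(112,75),farR=(504,77),nearL=(140,266),nearR=(478,266),strip=(300,167))
for n,p in E.items(): print(n,g(*p),np.round(R.T@(g(*p)-O)*1e3,1))
for n,p in (("eraser",g(348,249,.039)),("washer",g(445,242,.03)),("nut eye",g(171,208,.037)),("pocket eye",g(387,139,.023))):
    print(n,np.round(p,4),np.round(R.T@(p-O)*1e3,1))
s=sense();print("tip px",proj(d,s["tcp_pos"]))
for n,m,b,z in (("nut",(H>18)&(H<35)&(S>90)&(V>130),(145,183,200,232),.037),("pocket",V<75,(360,121,415,165),.022)):
    e,bb=ell(m,b);print(n,np.round(e[0],1),np.round(e[1],1),bb,np.round(R.T@(g(*e[0],z)-O)*1e3,1))
E
python3 m.py
```

```text
[237 208 115] [ 23 131 237] [11 24 85] [ 14 134 192]
fence len 0.3892275075619011 -19.393978668095905
O [ 0.53165494 -0.07087392]
farL [0.67853612 0.07810989] [ 89.1 189.3]
farR [ 0.55068606 -0.28239474] [  88.2 -193.2]
nearL [0.49061483 0.14375097] [-110.   188.8]
nearR [ 0.36545009 -0.21485574] [-109. -191.]
strip [ 0.53471104 -0.06422221] [0.7 7.3]
eraser [ 0.4374 -0.084 ] [-84.5 -43.6]
washer [ 0.4072 -0.1858] [ -79.2 -149.7]
nut eye [0.5405 0.0764] [-40.6 141.8]
pocket eye [ 0.5318 -0.1581] [ 29.1 -82.2]
tip px [327.0030595  318.26488745]
nut [169.2 208.2] [31.3 35.5] (152, 191, 36, 35) [-40.8 143.7]Traceback (most recent call last):
  File "m.py", line 17, in <module>
    e,bb=ell(m,b);print(n,np.round(e[0],1),np.round(e[1],1),bb,np.round(R.T@(g(*e[0],z)-O)*1e3,1))
         ~~~^^^^^
  File "m.py", line 6, in ell
    c=max(cv2.findContours(k,cv2.RETR_EXTERNAL,cv2.CHAIN_APPROX_NONE)[0],key=cv2.contourArea);return cv2.fitEllipse(c),cv2.boundingRect(c)
                                                                                                     ~~~~~~~~~~~~~~^^^
cv2.error: OpenCV(4.12.0) /io/opencv/modules/imgproc/src/shapedescr.cpp:361: error: (-201:Incorrect size of input array) There should be at least 5 points to fit the ellipse in function 'fitEllipseNoDirect'
```

The wrist and top views agree within about 2 mm. In the crosspiece frame (O=(0.532,-0.071), yaw -19.45°) the nut is at (-41,143), the pocket at (29..30,-81) and the fence at 48.5. I'll cradle the nut between slightly open fingers from the -x side and push it towards the fence.

Call:
servo_tool --pt "-40 15 40 0 0 0" --pt "-80 30 90 0 0 0" --pt "-120 45 140 0 0 0" --pt "-158 58 190 0 0 0" --pt "-158 58 230 0 0 0" --pt "-158 58 240 0 0 0" --pt "-158 58 240 0 0 0" --pt "-158 58 240 0 0 0" --gripper 20

```text
t: 2.65
tcp_pos: [0.5003, 0.0861, 0.063]
tool_rot: [-0.576, 0.817, -0.001, 0.001]
force: [-0.5, 0.5, 0.1]
finger_gap: 0.235
```

```bash
cat > st.py <<'E'
from h import *
d=snapshot("wrist");s=sense();O=np.array([.5317,-.0709]);R=frame(np.radians(-19.45))
def cp(p): return np.round(R.T@(p[:2]-O)*1e3,1)
from scipy.spatial.transform import Rotation as Ro
M=Ro.from_quat(s["tool_rot"]).as_matrix()
print("t",round(s["t"],2),"tcp cp",cp(s["tcp_pos"]),"z",round(s["tcp_pos"][2]*1e3,1),"x-ang",np.degrees(np.arctan2(M[1,0],M[0,0])).round(2),"F cp",np.round(R.T@s["force"][:2],1),s["force"][2].round(1),"gap",round(s["finger_gap"]*85.4,1))
im=cv2.cvtColor(d["color"],cv2.COLOR_RGB2HSV);H,S,V=[im[...,i].astype(int) for i in range(3)]
m=((H>18)&(H<35)&(S>90)&(V>120)).astype(np.uint8)
for c in sorted(cv2.findContours(m,cv2.RETR_EXTERNAL,cv2.CHAIN_APPROX_SIMPLE)[0],key=cv2.contourArea)[-3:]:
    if cv2.contourArea(c)>150 and len(c)>5:
        (u,v),r=cv2.minEnclosingCircle(c);print("brass",round(u),round(v),round(r),"cp@37",cp(ray(d,u,v,.037)))
import sys
if len(sys.argv)>1: cv2.imwrite(f"pics/{sys.argv[1]}.png",d["color"][:,:,::-1])
E
python3 st.py w2
```

```text
t 2.7 tcp cp [-81.9 137.8] z 63.1 x-ang -109.61 F cp [-0.6  0.2] 0.1 gap 20.2
brass 471 341 68 cp@37 [-108.1   66.7]
brass 563 371 77 cp@37 [-124.9   19.4]
brass 308 204 43 cp@37 [-40.8 144.1]
```

View pics/w2.png

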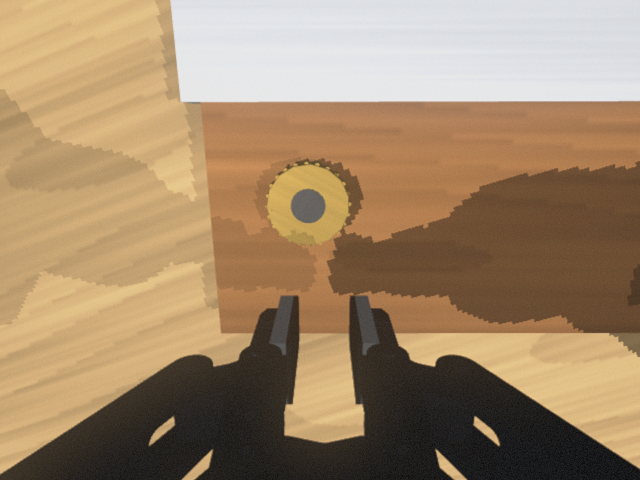

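The nut is at (308,204) and the fingers are centred on column 324, so I need a 6 mm correction in y. I'll descend and then push.

Call:
servo_tool --pt "-6 0 15 0 0 0" --pt "-6 0 30 0 0 0" --pt "-6 0 33 0 0 0" --pt "-6 -4 33 0 0 0" --pt "-6 -9 33 0 0 0" --pt "-6 -14 33 0 0 0" --pt "-6 -18 33 0 0 0" --pt "-6 -22 33 0 0 0" --pt "-6 -26 33 0 0 0" --pt "-6 -30 33 0 0 0"

```text
t: 3.95
tcp_pos: [0.5292, 0.0827, 0.0283]
tool_rot: [-0.577, 0.817, 0.0, -0.0]
force: [-0.6, 0.2, 0.7]
finger_gap: 0.232
```

```bash
python3 st.py
```

```text
t 4.0 tcp cp [-52.6 144.2] z 28.4 x-ang -109.55 F cp [ 0.4 -1. ] -0.5 gap 19.6
brass 78 88 73 cp@37 [ 31.8 220.8]
brass 324 259 51 cp@37 [-25.4 143.7]
brass 74 48 88 cp@37 [ 43.5 219.9]
```

Call:
servo_tool --pt "0 -5 0 0 0 0" --pt "0 -10 0 0 0 0" --pt "0 -15 0 0 0 0" --pt "0 -20 0 0 0 0" --pt "0 -25 0 0 0 0" --pt "0 -30 0 0 0 0" --pt "0 -35 0 0 0 0" --pt "0 -40 0 0 0 0" --pt "0 -45 0 0 0 0" --pt "0 -50 0 0 0 0"

```text
t: 5.25
tcp_pos: [0.5765, 0.066, 0.0283]
tool_rot: [-0.577, 0.817, 0.0, -0.0]
force: [-0.9, -0.0, -0.3]
finger_gap: 0.235
```

```bash
python3 st.py
```

```text
t 5.3 tcp cp [ -2.3 144.1] z 28.4 x-ang -109.55 F cp [1.  0.5] 0.3 gap 20.2
brass 324 260 51 cp@37 [ 24.6 143.5]
brass 104 396 130 cp@37 [-33.1 231.5]
brass 320 136 347 cp@37 [ 67.4 145. ]
```

Nut at x=24.6, with about 6 mm to go. Slow approach with force checks.

Call:
servo_tool --pt "0 -1 0 0 0 0" --pt "0 -2 0 0 0 0" --pt "0 -3 0 0 0 0" --pt "0 -3.5 0 0 0 0" --pt "0 -4 0 0 0 0" --pt "0 -4.5 0 0 0 0"

```text
t: 6.05
tcp_pos: [0.5804, 0.0646, 0.0283]
tool_rot: [-0.577, 0.817, 0.0, -0.0]
force: [-0.3, 0.5, -0.2]
finger_gap: 0.233
```

Call:
servo_tool --pt "0 -0.5 0 0 0 0" --pt "0 -1 0 0 0 0"

```text
t: 6.3
tcp_pos: [0.5814, 0.0642, 0.0283]
tool_rot: [-0.577, 0.817, 0.0, -0.0]
force: [0.2, 0.0, 0.5]
finger_gap: 0.237
```

Call:
servo_tool --pt "0 -0.4 0 0 0 0" --pt "0 -0.8 0 0 0 0"

```text
t: 6.55
tcp_pos: [0.5822, 0.064, 0.0283]
tool_rot: [-0.577, 0.817, -0.0, 0.0]
force: [-0.5, -0.3, 0.6]
finger_gap: 0.234
```

```bash
python3 st.py
```

```text
t 6.6 tcp cp [  2.8 143.9] z 28.3 x-ang -109.54 F cp [ 0.7 -0.3] -0.2 gap 20.1
brass 324 259 51 cp@37 [ 30.9 143.4]
brass 105 356 109 cp@37 [ -9.1 228.4]
brass 320 142 350 cp@37 [ 71.5 145. ]
```

Call:
servo_tool --pt "0 -0.4 0 0 0 0" --pt "0 -0.8 0 0 0 0"

```text
t: 6.85
tcp_pos: [0.5829, 0.0637, 0.0283]
tool_rot: [-0.577, 0.817, 0.0, -0.0]
force: [-0.3, 0.2, -0.2]
finger_gap: 0.235
```

Call:
servo_tool --pt "0 -0.4 0 0 0 0" --pt "0 -0.8 0 0 0 0"

```text
t: 7.1
tcp_pos: [0.583, 0.0636, 0.0282]
tool_rot: [-0.577, 0.817, 0.0, -0.001]
force: [-1.2, 0.9, 0.1]
finger_gap: 0.235
```

```bash
python3 st.py w3
```

```text
t 7.15 tcp cp [  3.6 143.9] z 28.2 x-ang -109.54 F cp [-2.1  0.5] 0.6 gap 19.5
brass 324 262 51 cp@37 [ 30.8 143.5]
brass 105 358 108 cp@37 [ -8.8 228.3]
brass 320 144 350 cp@37 [ 72. 145.]
```

View pics/w3.png

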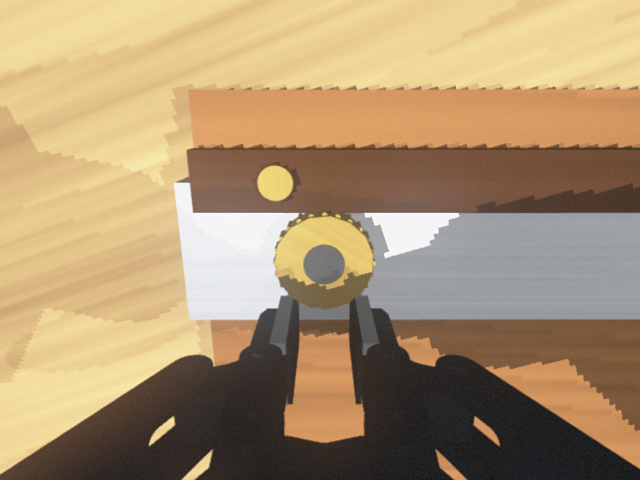

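The nut now touches the fence: the advance stopped with about 2 N, and the nut is at (30.5,143.5). Next I retract, lift, shut the fingers and come round behind it on the +y side, turned 12° so the push also holds it against the fence.

Call:
servo_tool --pt "0 10 0 0 0 0" --pt "0 25 -5 0 0 0" --pt "0 34 -40 0 0 0" --pt "-18 10 -45 0 0 -6" --pt "-40 -15 -45 0 0 -12" --pt "-40 -22 -45 0 0 -12" --pt "-40 -22 -45 0 0 -12" --pt "-40 -22 -20 0 0 -12" --pt "-40 -22 -5 0 0 -12" --pt "-40 -22 -5 0 0 -12" --gripper 0

```text
t: 8.4
tcp_pos: [0.6155, 0.0936, 0.0318]
tool_rot: [-0.659, 0.752, 0.002, -0.002]
force: [-0.5, -0.4, 0.4]
finger_gap: 0.003
```

```bash
python3 st.py w4
```

```text
t 8.45 tcp cp [ 25.3 183.4] z 32.7 x-ang -97.57 F cp [0.4 0.2] 0.0 gap 0.1
brass 44 131 45 cp@37 [ 75.9 288.1]
brass 424 327 47 cp@37 [ 31.2 144.2]
brass 318 234 394 cp@37 [ 59.6 192.3]
```

View pics/w4.png

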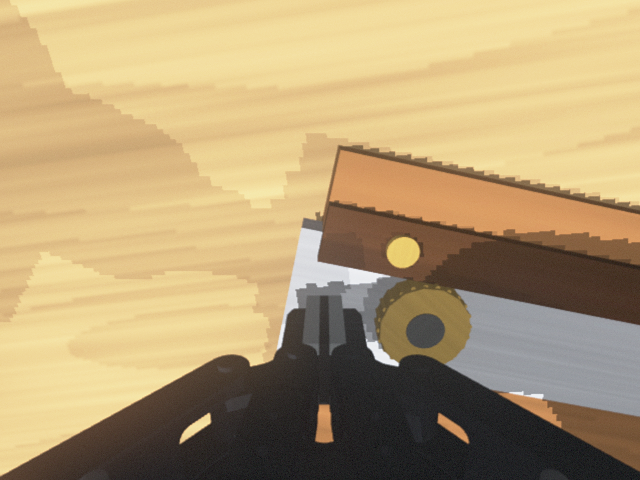

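Call:
servo_tool --pt "3.9 0.8 0 0 0 0" --pt "7.8 1.7 0 0 0 0" --pt "11.7 2.5 0 0 0 0" --pt "15.6 3.3 0 0 0 0" --pt "19.6 4.2 0 0 0 0" --pt "23.5 5.0 0 0 0 0" --pt "27.4 5.8 0 0 0 0" --pt "31.3 6.7 0 0 0 0"

```text
t: 9.45
tcp_pos: [0.6069, 0.0634, 0.0333]
tool_rot: [-0.659, 0.752, 0.0, 0.0]
force: [0.4, 0.5, 1.0]
finger_gap: -0.002
```

```bash
python3 st.py
```

```text
t 9.5 tcp cp [ 26.1 151.2] z 33.2 x-ang -97.55 F cp [-0.5 -0. ] 0.1 gap 0.0
brass 68 423 72 cp@37 [-43.1 247.9]
brass 387 318 46 cp@37 [ 33.3 127.8]
brass 320 176 363 cp@37 [ 82.  164.4]
```

Call:
servo_tool --pt "4.9 1.0 0 0 0 0" --pt "9.8 2.1 0 0 0 0" --pt "14.7 3.1 0 0 0 0" --pt "19.6 4.2 0 0 0 0" --pt "24.5 5.2 0 0 0 0" --pt "29.3 6.2 0 0 0 0" --pt "34.2 7.3 0 0 0 0" --pt "39.1 8.3 0 0 0 0" --pt "44.0 9.4 0 0 0 0" --pt "48.9 10.4 0 0 0 0"

```text
t: 10.75
tcp_pos: [0.5901, 0.0162, 0.0333]
tool_rot: [-0.659, 0.752, 0.0, -0.0]
force: [-0.6, 0.5, -0.5]
finger_gap: 0.002
```

```bash
python3 st.py w5
```

```text
t 10.8 tcp cp [ 26.1 101. ] z 33.3 x-ang -97.56 F cp [-0.3 -0.1] 0.4 gap 0.1
brass 57 188 74 cp@37 [ 58.3 203.6]
brass 21 361 115 cp@37 [-16.1 216.9]
brass 320 106 336 cp@37 [104.4 119.2]
```

View pics/w5.png

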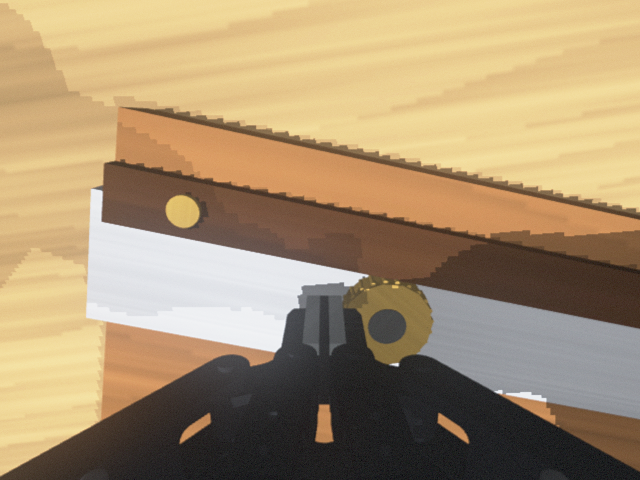

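The nut (hole at (387,326)) is following along the fence in touch with the fingers. Continuing.

Call:
servo_tool --pt "4.9 1.0 0 0 0 0" --pt "9.8 2.1 0 0 0 0" --pt "14.7 3.1 0 0 0 0" --pt "19.6 4.2 0 0 0 0" --pt "24.5 5.2 0 0 0 0" --pt "29.3 6.2 0 0 0 0" --pt "34.2 7.3 0 0 0 0" --pt "39.1 8.3 0 0 0 0" --pt "44.0 9.4 0 0 0 0" --pt "48.9 10.4 0 0 0 0"

```text
t: 12.05
tcp_pos: [0.5734, -0.0309, 0.0333]
tool_rot: [-0.659, 0.752, 0.0, -0.0]
force: [1.1, 0.4, 0.7]
finger_gap: 0.004
```

Call:
servo_tool --pt "4.9 1.0 0 0 0 0" --pt "9.8 2.1 0 0 0 0" --pt "14.7 3.1 0 0 0 0" --pt "19.6 4.2 0 0 0 0" --pt "24.5 5.2 0 0 0 0" --pt "29.3 6.2 0 0 0 0" --pt "34.2 7.3 0 0 0 0" --pt "39.1 8.3 0 0 0 0" --pt "44.0 9.4 0 0 0 0" --pt "48.9 10.4 0 0 0 0"

```text
t: 13.3
tcp_pos: [0.5567, -0.078, 0.0333]
tool_rot: [-0.659, 0.752, -0.0, 0.0]
force: [-0.1, 0.7, 0.2]
finger_gap: -0.0
```

```bash
python3 st.py w6
```

```text
t 13.35 tcp cp [26.   1.1] z 33.3 x-ang -97.56 F cp [-0.1 -0.7] 0.7 gap 0.4
brass 387 317 46 cp@37 [ 33.6 -22.3]
brass 445 106 204 cp@37 [112.5 -21.3]
brass 320 14 320 cp@37 [130.7  24.7]
```

View pics/w6.png

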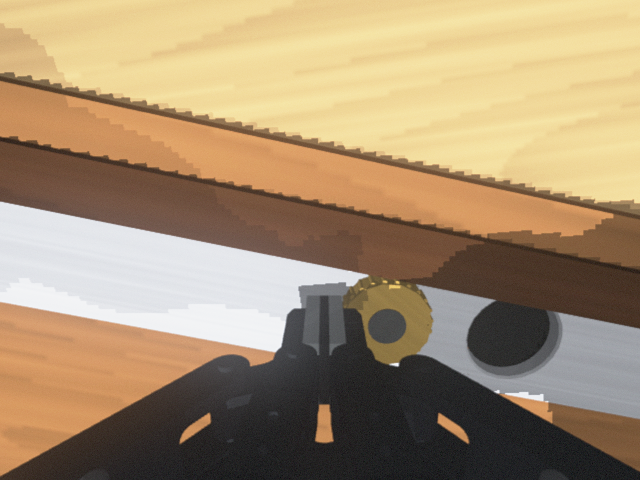

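The pocket rim centre is at about (515,337) and the nut is at (388,320).

```bash
cat >> st.py <<'E'
for a in sys.argv[2:]:
    u,v,z=map(float,a.split(","));print(a,cp(ray(d,u,v,z)))
E
python3 st.py w6b 515,337,.025 468,337,.025 562,330,.025 388,325,.037
```

```text
t 13.4 tcp cp [26.1  1.3] z 33.3 x-ang -97.57 F cp [0.2 1.6] -0.1 gap -0.2
brass 388 317 46 cp@37 [ 33.6 -23.1]
brass 444 107 205 cp@37 [112.3 -21.8]
brass 320 13 320 cp@37 [130.9  24.1]
515,337,.025 [ 29.8 -82.4]
468,337,.025 [ 25.6 -62.7]
562,330,.025 [  37.1 -100.9]
388,325,.037 [ 30.2 -24.1]
```

Call:
servo_tool --pt "4.9 1.0 0 0 0 0" --pt "9.8 2.1 0 0 0 0" --pt "14.7 3.1 0 0 0 0" --pt "19.6 4.2 0 0 0 0" --pt "24.5 5.2 0 0 0 0" --pt "29.3 6.2 0 0 0 0" --pt "34.2 7.3 0 0 0 0" --pt "39.1 8.3 0 0 0 0" --pt "44.0 9.4 0 0 0 0" --pt "45.0 9.6 0 0 0 0"

```text
t: 14.65
tcp_pos: [0.5413, -0.1215, 0.0333]
tool_rot: [-0.659, 0.752, -0.0, -0.0]
force: [0.0, 0.7, 0.1]
finger_gap: 0.001
```

Call:
servo_tool --pt "1.5 0.3 0 0 0 0" --pt "2.9 0.6 0 0 0 0" --pt "4.4 0.9 0 0 0 0" --pt "5.9 1.2 0 0 0 0" --pt "7.3 1.5 0 0 0 0" --pt "8.8 1.8 0 0 0 0" --pt "10.3 2.1 0 0 0 0" --pt "11.7 2.4 0 0 0 0"

```text
t: 15.65
tcp_pos: [0.5375, -0.1325, 0.0333]
tool_rot: [-0.659, 0.752, -0.0, 0.0]
force: [1.2, -0.4, -0.8]
finger_gap: 0.003
```

```bash
python3 st.py w7
```

```text
t 15.7 tcp cp [ 26.  -56.3] z 33.3 x-ang -97.55 F cp [ 0.3 -0.4] -0.0 gap 0.1
brass 369 46 270 cp@37 [124.8 -50.3]
brass 208 34 210 cp@37 [117.6   0.2]
brass 447 83 204 cp@37 [119.6 -77.6]
```

View pics/w7.png

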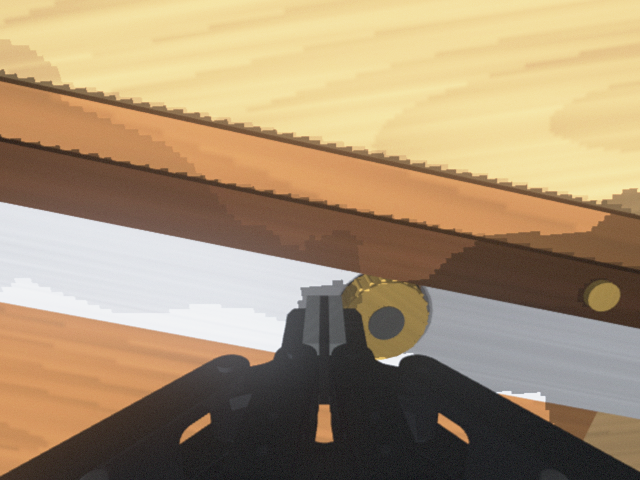

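The nut's hole has shifted to (386,322) and a crescent of pocket rim shows at (430,290), so it may be dropping. I'll advance 2 mm and track the hole by numbers.

```bash
cat > hole.py <<'E'
from h import *
import sys
def hole(im):
    hsv=cv2.cvtColor(im,cv2.COLOR_BGR2HSV)[290:360,345:440].astype(int);m=((hsv[...,1]<70)&(hsv[...,2]>50)&(hsv[...,2]<125)).astype(np.uint8)
    for c in cv2.findContours(m,cv2.RETR_EXTERNAL,cv2.CHAIN_APPROX_NONE)[0]:
        if 400<cv2.contourArea(c)<2500: e=cv2.fitEllipse(c);print(np.round(np.array(e[0])+[345,290],1),np.round(e[1],1))
for f in sys.argv[1:]: print(f);hole(cv2.imread(f"pics/{f}.png"))
d=snapshot("wrist");print("now");hole(d["color"][:,:,::-1].copy())
E
python3 hole.py w5 w6 w7
```

```text
w5
[386.7 326.2] [33.  37.3]
w6
[386.7 325.9] [33.  37.2]
w7
[386.  322.8] [30.5 36. ]
now
[383.6 318.9] [32.1 35.5]
```

Call:
servo_tool --pt "0.5 0.1 0 0 0 0" --pt "1 0.2 0 0 0 0" --pt "1.5 0.3 0 0 0 0" --pt "2 0.4 0 0 0 0"

```text
t: 16.25
tcp_pos: [0.5369, -0.1343, 0.0333]
tool_rot: [-0.659, 0.752, -0.0, 0.0]
force: [0.0, -0.8, 0.1]
finger_gap: 0.001
```

```bash
python3 hole.py
```

```text
now
[368.9 321. ] [35. 60.]
```

The nut has dropped: its image shifted and shrank, and it then stayed still while the tool moved on with no force. I'll lift and verify.

Call:
servo_tool --pt "-10 0 -5 0 0 0" --pt "-12 5 -30 0 0 0" --pt "-12 25 -60 0 0 0" --pt "-12 25 -60 0 0 0" --pt "-12 25 -60 0 0 0"

```text
t: 16.92
tcp_pos: [0.5141, -0.1189, 0.0933]
tool_rot: [-0.659, 0.752, -0.0, 0.0]
force: [0.6, -0.3, -0.5]
finger_gap: -0.002
```

```bash
python3 st.py w8
```

```text
t 16.98 tcp cp [ -0.7 -51.2] z 92.9 x-ang -97.53 F cp [0.3 1. ] -0.4 gap 0.0
brass 389 220 35 cp@37 [ 31.9 -78.9]
brass 68 424 85 cp@37 [-132.6   80. ]
brass 320 48 323 cp@37 [103.3 -27.6]
```

View pics/w8.png

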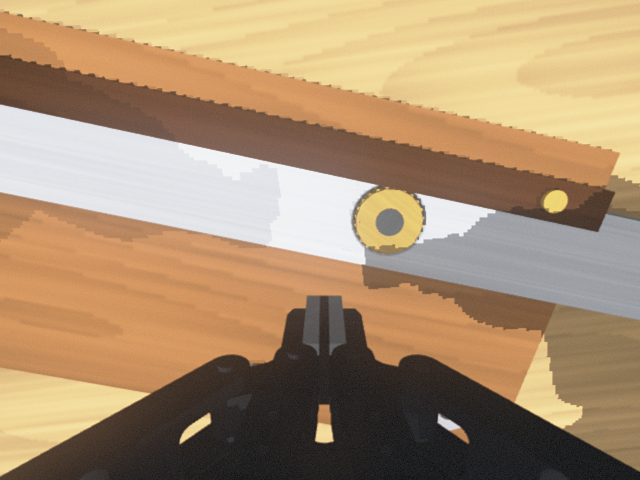

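The nut sits level in the pocket at (389,220) with an even gap around it. Now I locate it at its new height.

```bash
python3 st.py w9 389,220,.031 389.5,222,.031
```

```text
t 17.02 tcp cp [ -0.8 -51.3] z 92.6 x-ang -97.53 F cp [0.5 0.6] 0.8 gap 0.2
brass 389 220 35 cp@37 [ 31.8 -79. ]
brass 68 424 85 cp@37 [-132.4   79.8]
brass 320 48 323 cp@37 [102.9 -27.7]
389,220,.031 [ 30.5 -80.3]
389.5,222,.031 [ 29.5 -80.8]
```

Call:
servo_tool --pt "15 -10 5 0 0 0" --pt "35 -23 20 0 0 0" --pt "35 -23 45 0 0 0" --pt "35 -23 55 0 0 0" --pt "35 -23 58 0 0 0" --pt "35 -23 58 0 0 0"

```text
t: 17.77
tcp_pos: [0.532, -0.1569, 0.0354]
tool_rot: [-0.659, 0.752, -0.0, 0.0]
force: [0.2, 0.6, 0.0]
finger_gap: 0.005
```

Call:
servo_tool --pt "0 0 0.5 0 0 0" --pt "0 0 1 0 0 0" --pt "0 0 1.5 0 0 0" --pt "0 0 2 0 0 0"

```text
t: 18.27
tcp_pos: [0.5319, -0.1568, 0.0335]
tool_rot: [-0.659, 0.752, -0.0, 0.0]
force: [0.3, -0.3, -0.4]
finger_gap: 0.0
```

Call:
servo_tool --pt "0 0 0.5 0 0 0" --pt "0 0 1 0 0 0" --pt "0 0 1.5 0 0 0" --pt "0 0 1.5 0 0 0"

```text
t: 18.77
tcp_pos: [0.5318, -0.1568, 0.0318]
tool_rot: [-0.659, 0.752, 0.0, -0.0]
force: [0.7, -0.7, 0.2]
finger_gap: -0.002
```

```bash
python3 st.py
```

```text
t 18.82 tcp cp [ 28.7 -81. ] z 31.8 x-ang -97.54 F cp [0.5 0.3] 0.6 gap 0.1
brass 323 311 45 cp@37 [ 34.5 -79.8]
brass 258 38 261 cp@37 [122.5 -40.8]
brass 398 72 251 cp@37 [122.2 -85.8]
```

Tip at z=31.8 with contact expected near 31. From here on, small steps.

Call:
servo_tool --pt "0 0 0.4 0 0 0" --pt "0 0 0.8 0 0 0" --pt "0 0 0.8 0 0 0"

```text
t: 19.2
tcp_pos: [0.5319, -0.1568, 0.0311]
tool_rot: [-0.659, 0.752, -0.0, 0.0]
force: [0.2, -0.4, 1.1]
finger_gap: 0.003
```

Call:
servo_tool --pt "0 0 0.4 0 0 0" --pt "0 0 0.8 0 0 0" --pt "0 0 0.8 0 0 0"

```text
t: 19.58
tcp_pos: [0.5319, -0.1568, 0.0308]
tool_rot: [-0.659, 0.752, -0.0, 0.0]
force: [-2.1, 0.3, 4.7]
finger_gap: -0.001
```

Call:
servo_tool --pt "0 0 0.4 0 0 0" --pt "0 0 0.8 0 0 0" --pt "0 0 0.8 0 0 0"

```text
t: 19.95
tcp_pos: [0.5319, -0.1568, 0.03]
tool_rot: [-0.659, 0.752, -0.0, 0.0]
force: [-0.8, 0.3, 5.3]
finger_gap: 0.0
```

Call:
servo_tool --pt "0 0 0.4 0 0 0" --pt "0 0 0.8 0 0 0" --pt "0 0 0.8 0 0 0"

```text
t: 20.32
tcp_pos: [0.5319, -0.1568, 0.0292]
tool_rot: [-0.659, 0.752, -0.0, 0.0]
force: [-0.1, 0.7, 6.5]
finger_gap: -0.0
```

Call:
servo_tool --pt "0 0 0.4 0 0 0" --pt "0 0 0.8 0 0 0" --pt "0 0 0.8 0 0 0"

```text
t: 20.7
tcp_pos: [0.5319, -0.1568, 0.0284]
tool_rot: [-0.659, 0.752, -0.0, 0.0]
force: [-1.9, 0.6, 5.3]
finger_gap: 0.0
```

Call:
servo_tool --pt "0 0 0.4 0 0 0" --pt "0 0 0.8 0 0 0" --pt "0 0 0.8 0 0 0"

```text
t: 21.08
tcp_pos: [0.5319, -0.1568, 0.0276]
tool_rot: [-0.659, 0.752, -0.0, 0.0]
force: [-0.8, 1.0, 5.2]
finger_gap: -0.002
```

Call:
servo_tool --pt "0 0 0.4 0 0 0" --pt "0 0 0.8 0 0 0" --pt "0 0 0.8 0 0 0"

```text
t: 21.45
tcp_pos: [0.5319, -0.1568, 0.0268]
tool_rot: [-0.659, 0.752, -0.0, 0.0]
force: [-0.7, -0.1, 5.1]
finger_gap: 0.003
```

Call:
servo_tool --pt "0 0 0.4 0 0 0" --pt "0 0 0.8 0 0 0" --pt "0 0 0.8 0 0 0"

```text
t: 21.82
tcp_pos: [0.5319, -0.1569, 0.0265]
tool_rot: [-0.659, 0.752, -0.0, 0.0]
force: [-2.2, 0.2, 8.6]
finger_gap: 0.001
```

Call:
servo_tool --pt "0 0 0.3 0 0 0" --pt "0 0 0.5 0 0 0" --pt "0 0 0.5 0 0 0"

```text
t: 22.2
tcp_pos: [0.5319, -0.1568, 0.0265]
tool_rot: [-0.659, 0.752, -0.0, 0.0]
force: [-2.4, 0.5, 12.2]
finger_gap: -0.005
```

The nut is on the hard stop: z holds at 26.5 (1.5 mm proud) while the force rises to 12 N. I'll release straight up, move clear and check.

Call:
servo_tool --pt "0 0 -1 0 0 0" --pt "0 0 -3 0 0 0" --pt "0 0 -20 0 0 0" --pt "-20 25 -66 0 0 0" --pt "-35 23 -66 0 0 0" --pt "-35 23 -66 0 0 0" --pt "-35 23 -66 0 0 0"

```text
t: 23.08
tcp_pos: [0.514, -0.1194, 0.0904]
tool_rot: [-0.659, 0.752, 0.0, -0.0]
force: [0.8, 0.5, -0.4]
finger_gap: -0.0
```

```bash
python3 st.py w10 389,220,.0265; python3 - <<'E'
from h import *
d=snapshot("top");im=cv2.cvtColor(d["color"],cv2.COLOR_RGB2HSV)
for n,(x,y) in dict(eraser=(353,298),washer=(392,311)).items(): 
    m=((im[...,1]<50)&(im[...,2]>150)).astype(np.uint8);k,l,st,c=cv2.connectedComponentsWithStats(m);i=l[y-8:y+8,x-8:x+8].max();print(n,c[i],st[i,4])
E
```

```text
t 23.12 tcp cp [ -0.7 -51.8] z 90.2 x-ang -97.54 F cp [-0.4  0.8] -0.1 gap -0.2
brass 388 220 35 cp@37 [ 32.5 -78.2]
brass 66 424 82 cp@37 [-130.4   79.3]
brass 320 48 323 cp@37 [102.6 -28.2]
389,220,.0265 [ 30.2 -81.1]
eraser [314.56979596 234.13757877] 293570
washer [396.3 312.3] 20
```

View pics/w10.png

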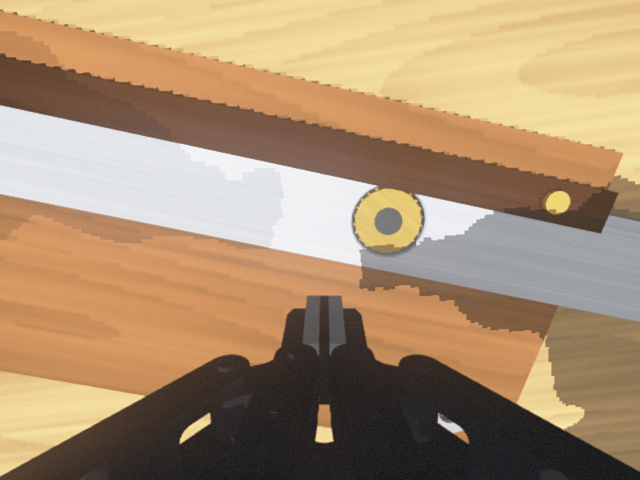

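The picture shows the nut level and nearly flush in the pocket at (388,220). The arm is clear of it and reads no force. The quick check of the eraser and washer in the top view failed because the arm blocks it. Every tool path stayed well away from both.

```bash
python3 -c "
from station import *
print(sign_off())"
```

```text
the job is handed in; nothing more can be done
None
```

The nut is in its pocket and pressed down to the hard stop, and I handed the job in with the arm clear, at about 23 s on the robot's clock.

- **Sliding:** I cradled the nut between slightly open fingers and pushed it along the wood to the fence, with about 2 N on contact. I then pushed it along the fence with shut fingertips held about 8 mm above the wood. It dropped into the pocket by itself at y ≈ -81 mm, and the tips cleared its lowered top, so nothing pushed it against the wall.
- **Pressing:** The pad gave way at a measured 5 to 6.5 N, a little under the 7 N stated. The fingertips then held at 26.5 mm (nut 1.5 mm proud) while the force rose to 12 N, the highest reading. I released straight up.
- **Last checks:** The last wrist picture shows the nut level in the pocket at about (30, -81) mm. The force reads about zero and nothing is touched.
- **Failed or disagreed:** The final top-view check that the eraser and washer had not moved failed, because the arm blocked the camera. No tool path came near them or the other things on the table. The board's outer edges measured about 10 mm off from the fence and pocket, so I worked from the fence and pocket, which agreed with each other.

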